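# Drive a worn bushing out of a bread-slicer bearing block

### The job

A worn white bushing is stuck in the underside of the bread slicer's bearing block. Take the red-handled drift from its stand, feel its tip into the off-centre hole in the yellow disc on top of the block and push the bushing out so that it drops into the blue pan, gently: never lean on the block or the bushing with 40 newtons or more, knocks included, and keep the fingers off the bushing. Then stand the drift back upright in its stand, let go, and leave the other things on the counter where they are.

Things in the scene. Friction and masses are not known exactly. Their poses are not given: they have to be found in the camera images.
- block_top (a point): Middle of the bearing block's top, on the upper face of its round yellow cover disc (58 mm wide, 10 mm thick), 90 mm above the counter; z up, y along the block's 82 mm side. The disc's 16 mm round hole is off-centre: its middle lies 7 mm from this point, in a direction that differs each time. Only sight or feel tells which; a small dark screw head on the rim lies opposite.
- pan_floor (a point): Middle of the blue pan's floor, 6 mm above the counter, straight below block_top. Pan 130 x 100 mm, walls 22 mm high. On it two blue cheeks carry the silver block (64 x 82 x 28 mm, underside 46 mm above this floor), with a 37 mm bore centred below block_top, right through to the disc. All fixed; the space below the block is open to the short sides.
- bushing_middle (a point): Centre of the worn white bushing, a ring 36 mm across, 25 mm high, 8 mm hole, 30 g. It starts in the block's bore, its top 0.5 to 2 mm under the cover disc. Spring tongues hold it: pushing it down takes about 7 to 15 N all the way until its top has left the block's underside; then it drops into the pan.
- drift_grip (a point): Centre of the drift's red square handle (20 x 20 mm, 56 mm high; z up, x and y square to its faces), 108 mm above the drift's tip. The drift weighs about 0.16 kg and starts upright in its stand. Below the handle is a round steel rod, 14 mm thick and 80 mm long.
- drift_tip (a point): Centre of the flat lower end of the drift's rod (12 mm flat with a 1 mm chamfer).
- stand_mouth (a point): Centre of the mouth of the hole in the fixed wooden stand (70 x 70 mm, 45 mm high). The round upright hole is 22 mm wide and 35 mm deep; the drift stands in it on its tip, resting on the hole's floor.
- carton_middle (a point): Centre of the white and red cake carton (90 x 120 x 60 mm), a bystander.
- jar_middle (a point): Centre of the amber jar (70 mm wide, 100 mm high), a bystander.
- screwdriver_grip (a point): Handle of a screwdriver with an orange handle lying on the counter, a bystander.
There are look-alikes about, which are no part of the job. What is shaped like the part that bears drift_grip but black or green is not meant.

How it is judged:
By the outcome, as a careful person would: the job done as asked, in the order asked, and still so for the second after the job is handed in, with the robot touching nothing.
It also fails if it takes over 72 s, if anything falls off the work surface, if the arm or the gripper's body presses on something with over 40 N, if the wrist force passes 120 N, or if a joint passes its speed limit or range.

### The arm

A 7-joint arm with a two-finger parallel gripper is mounted at the origin on the work surface. World frame = base frame: x ahead of the robot, y to its left, z up, the work surface at z = 0. Lengths are in mm, angles in rad, forces in N, time in s.
With the tool pointing down it reaches from about 400 to 750 mm from the base axis. Payload 19.5 kg.
Tool frame: the origin (TCP) lies midway between the tips of the shut fingers; the grasp point (between the pads) lies 19 mm behind it; z points along the fingers, y is the line along which they close (so a half turn about z gives the same grasp; the last joint's range is limited). The gripper opens to 85 mm and grips with 20 to 120 N. Pads are 22 mm wide; open, the fingers measure 114 mm over their backs; the gripper's body (76 mm by 85 mm) begins 54 mm behind the grasp point. The pads swing forward as they close: fully open they stand 13 mm farther back than shut.
Start: joints at [-1.35, 0.707, -0.028, 1.485, 0.022, 0.951, -0.075], TCP at [149.365, 555.234, 231.268] pointing down, gripper open.
Joint ranges: [-2.71, 2.71], [-0.32, 2.16], [-1.57, 1.52], [0, 2.45], [-1.46, 4.6], [0, 2.02], [-2.83, 2.83]. Speed limits (rad/s): [1.89, 1.89, 2.57, 2.57, 3.01, 3.01, 3.01].

### API

Orientations are given as a rotation vector (axis times angle).
In Python, from station import manip gives the robot as it stands. The module is installed in compiled form; this text tells all that it offers.
- The arm moves only by the tool play_rows, never from a script. Its argument "moves" is a list that holds one entry, the list of rows, each a list of 4 numbers: the shift along the tool's x, y, z each as a share of 250 mm, from -1 to 1, then the turn about the tool's z as a share of 45 degrees, from -1 to 1. A call has 1 to 20 rows; each row is the pose to reach, as a shift and turn from the pose commanded when the call began, along the tool's axes at that moment; what a row does not reach only later rows make up. A row lasts 1/10 s, in which the tool goes at most 50 mm and 8.59 degrees, less where a joint would pass 70% of its speed; a pose out of reach is approached as far as the arm can. A call with a number of a shift or a turn outside -1 to 1 is refused whole. A call with a gripper value outside its range is refused whole. "hand" is the opening, from 0 (shut) to 1 (fully open), set as the call begins (left out, the last holds). The fingers move at their own pace and stop on an object; "newtons" is the grip in N (left out, the last holds). Time passes only in rows, so rows that repeat a pose let the fingers close. It gives the time, the measured TCP pose, the force, the opening and the grip force at its end, in the units of the state.
- manip.read_state(): the state, without advancing time (a new reading comes with each control period).
- manip.get_image(name): name is "scene" or "top" or "wrist"; returns a dict with "image" (480x640x3 uint8, red, green, blue), "K" (3x3 intrinsics, pixels), "T" (4x4, takes a point from camera to world coordinates). Camera axes: x right, y down, z forward; pixel columns grow to the right and rows downward; lengths in mm; the calibration is good to about 2 mm. The wrist camera is an equidistant fisheye: a pixel r from the principal point sees the ray r / f radians off the axis. A picture is of the moment at which its call begins. There is no depth.
- manip.finish_job(): hands the job in; it is judged then, once.
Trained networks look in a picture, given as the dict that the camera call returned (one of the last four; its "shot" number tells which), for a name from the list of things; names that differ only in an ending like _2 or _b are one class to them, and where a whole thing is asked for, a point or a joint stands for the part that bears it (a point fixed in the world has none). Each returns a list of dicts, best first, with "confidence" (0 to 1); they miss things now and then, are a little off and sometimes report something else, mostly with a low value. They report only what shows in the picture. A call takes as long as a camera call. They do not tell look-alikes from the thing itself.
- manip.search_frame(target, picture): "point" ([x, y, z] in mm, in world coordinates, good to about 4 mm: the middle of the surface that is visible of it).
- manip.outline_of(target, picture): "region" (480x640 bool, what is visible of it).
- manip.spot_point(target, picture): "point" ([x, y, z] in mm, in world coordinates, good to about 4 mm: a listed point, or the origin of a listed thing).
The state is a dict: "time_s": time; "qpos": joint angles; "joint_vel": joint speeds; "joint_torque": joint torques, N m; "position": TCP position; "orientation": TCP orientation; "contact_force": force on the tool from outside, world axes, zero at the start; "ft_torque": the same for the moment, N m; "finger_gap": finger opening in mm; "grip_force": force on a finger pad.
Only numpy, scipy, OpenCV 4.12 (cv2) and the standard library are available. Lean on these libraries where they do the work, as an engineer would, in place of code of your own. Each camera call takes 0.05 s, during which the arm holds its last target. There are 200 camera calls.

## Working session

There is one attempt and no reset: what is moved stays moved. The work goes in short steps, Python scripts to look and compute and a tool call to move; the robot and the scene stay as the last step left them, time stands still between calls to the robot, and variables do not carry over. Pictures are saved under pics/ and viewed, at most 10 in all, crops included, and the job is handed in when it is done.

Besides the shell and the picture viewer there is one more tool, called after "Call:" in YAML: its name, and indented under it one key for each argument. play_rows: Moves the arm, as the interface text tells. Shift numbers are shares of 250 mm and turn numbers shares of 45 degrees, none past 1 either way. Its arguments: {"type":"object","properties":{"moves":{"type":"array"},"hand":{"type":"number"},"newtons":{"type":"number"}},"required":["moves"]}

```bash
mkdir -p pics; cat > h.py <<'E'
import numpy as np, cv2
from station import manip
from scipy.spatial.transform import Rotation as R
def save(d,n,crop=None,s=1):
    im=d["image"][:,:,::-1]
    if crop: x0,y0,x1,y1=crop; im=im[y0:y1,x0:x1]
    cv2.imwrite("pics/"+n,cv2.resize(np.ascontiguousarray(im),None,fx=s,fy=s,interpolation=cv2.INTER_CUBIC))
def ray(d,u,v,fish=False):
    K=d["K"];T=d["T"]
    x=(u-K[0,2])/K[0,0];y=(v-K[1,2])/K[1,1]
    if fish:
        r=np.hypot(x,y);c=np.array([np.sin(r)*x/r,np.sin(r)*y/r,np.cos(r)]) if r>1e-9 else np.array([0,0,1.])
    else: c=np.array([x,y,1.])
    return T[:3,3],T[:3,:3]@c
def onz(d,u,v,z,fish=False):
    o,r=ray(d,u,v,fish); return (o+r*(z-o[2])/r[2]).round(1)
def proj(d,p,fish=False):
    T=d["T"];K=d["K"];c=T[:3,:3].T@(np.array(p,float)-T[:3,3])
    if fish:
        a=np.arctan2(np.hypot(c[0],c[1]),c[2]);n=np.hypot(c[0],c[1]);q=a*c[:2]/n
    else: q=c[:2]/c[2]
    return np.array([K[0,0]*q[0]+K[0,2],K[1,1]*q[1]+K[1,2]]).round(1)
E
python3 - <<'E'
from h import *
for n in ["top","scene"]:
    d=manip.get_image(n); save(d,n+"1.png")
    print(n,d["T"].round(2).tolist(),d["K"].tolist())
    for t in ["block_top","drift_grip","stand_mouth","carton_middle","jar_middle","screwdriver_grip","pan_floor"]:
        for r in manip.spot_point(t,d)[:3]: print(t,np.round(r["point"],1),round(r["confidence"],2))
s=manip.read_state();print(s["orientation"],s["contact_force"],s["finger_gap"])
E
```

```text
top [[0.01, -1.0, 0.04, 539.97], [-1.0, -0.01, 0.01, -24.96], [-0.01, -0.04, -1.0, 1384.93], [0.0, 0.0, 0.0, 1.0]] [[531.6921419056116, 0.0, 322.6900897951282], [0.0, 531.6921419056116, 240.3776919225876], [0.0, 0.0, 1.0]]
block_top [522.9 180.8  90.2] 0.72
drift_grip [ 604.  -168.7  112.1] 0.67
drift_grip [ 454.3 -260.3  109.2] 0.57
drift_grip [ 516.1 -182.7  121.3] 0.56
stand_mouth [ 519.9 -185.    45.3] 0.92
carton_middle [785.  -54.1  32.1] 0.71
jar_middle [452.3 353.7  51.4] 0.98
screwdriver_grip [ 461.  -370.2   13.2] 0.67
pan_floor [523.8 186.3   6.6] 0.75
scene [[0.6, 0.46, -0.65, 1366.32], [0.8, -0.33, 0.5, -584.73], [0.02, -0.82, -0.57, 770.61], [0.0, 0.0, 0.0, 1.0]] [[465.674053917634, 0.0, 322.04753911022505], [0.0, 465.674053917634, 235.22216380104595], [0.0, 0.0, 1.0]]
block_top [519.2 177.1  89.5] 0.88
drift_grip [ 454.5 -263.3  106.6] 0.87
drift_grip [ 601.7 -168.9  109.3] 0.76
drift_grip [ 520.2 -182.6  119.8] 0.59
stand_mouth [ 520.7 -184.9   42.5] 0.75
stand_mouth [449.8 348.6  49.7] 0.69
carton_middle [790.6 -52.   30.5] 0.6
jar_middle [451.2 347.3  49.1] 0.88
screwdriver_grip [ 461.5 -372.6   12.3] 0.9
pan_floor [517.6 179.5   9.5] 0.9
[-4.11617946e-01 -3.11450478e+00  1.11008659e-04] [-0.37618228 -0.29519615 -0.41462995] 85.64868217249222
```

View pics/top1.png

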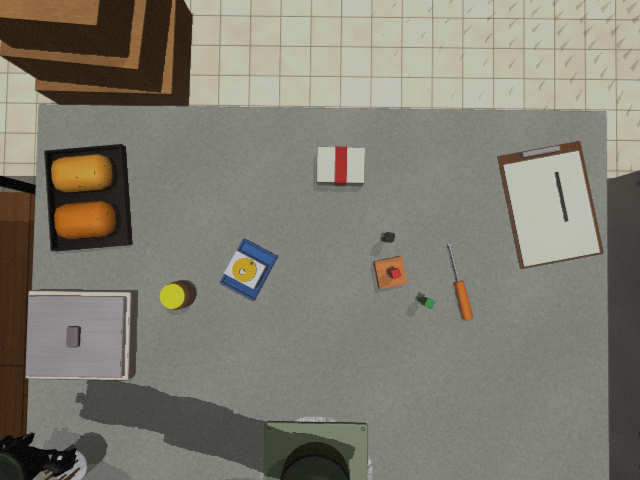

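View pics/scene1.png

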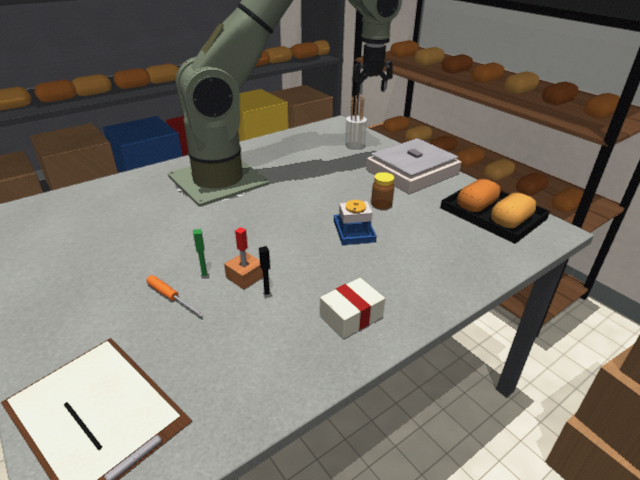

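The top view shows the red drift at about (395,272) in its stand, the block at (245,268), a green look-alike at (427,302) and a black one at (388,237). The scene view agrees. Next I'll measure the yaws.

```bash
cat >> h.py <<'E'
def go(target,yaw=None,N=None):
    """shares for world target; yaw=world angle (deg) of tool y, mod 180"""
    s=manip.read_state();M=R.from_rotvec(s["orientation"]).as_matrix()
    d=M.T@(np.array(target,float)-s["position"])
    cur=np.degrees(np.arctan2(M[1,1],M[0,1]))
    t=0
    if yaw is not None:
        t=-((yaw-cur+90)%180-90)   # tool z down: +turn about tool z = -world yaw
    print("pos",np.round(s["position"],1),"yaw",round(cur,2),"zaxis",M[:,2].round(3),"shares",(d/250).round(4),"turn",round(t/45,4),"mm",d.round(1),"F",np.round(s["contact_force"],1),"t",round(s["time_s"],2))
E
python3 - <<'E'
from h import *
d=manip.get_image("top")
hsv=cv2.cvtColor(d["image"],cv2.COLOR_RGB2HSV)
def rect(m,z,n):
    c=max(cv2.findContours(m.astype(np.uint8),0,1)[0],key=cv2.contourArea)
    p=cv2.boxPoints(cv2.minAreaRect(c)); w=np.array([onz(d,*q,z) for q in p]); e=w[1]-w[0]; f=w[2]-w[1]
    print(n,"ctr",w.mean(0).round(1),"ang",np.degrees(np.arctan2(e[1],e[0])).round(1),"sz",np.linalg.norm(e).round(1),np.linalg.norm(f).round(1))
H,S,V=hsv[...,0],hsv[...,1],hsv[...,2]
yy,xx=np.mgrid[:480,:640]
rect((H>100)&(H<125)&(S>120)&(abs(xx-248)<40)&(abs(yy-268)<40),28,"pan")
rect((abs(xx-390)<25)&(abs(yy-273)<22)&(S>100)&(H<15),45,"stand")
rect((abs(xx-390)<25)&(abs(yy-273)<22)&(S>170)&((H<5)|(H>172)),146,"red")
rect((abs(xx-245)<25)&(abs(yy-268)<25)&(S>120)&(H>15)&(H<35),90,"disc")
a=d["image"][240:300,210:280][:,:,::-1];b=d["image"][243:303,360:430][:,:,::-1]
cv2.imwrite("pics/c1.png",cv2.resize(np.hstack([a,b]),None,fx=5.7,fy=5.7,interpolation=cv2.INTER_CUBIC))
w=manip.get_image("wrist"); s=manip.read_state();M=np.eye(4);M[:3,:3]=R.from_rotvec(s["orientation"]).as_matrix();M[:3,3]=s["position"]
print((np.linalg.inv(M)@w["T"]).round(2).tolist(),w["K"].tolist())
go((523,183,260))
E
```

```text
pan ctr [520.  179.3  28. ] ang -26.8 sz 127.8 97.7
stand ctr [ 517.8 -180.9   45. ] ang -77.9 sz 71.0 70.8
red ctr [ 517.6 -181.4  146. ] ang -70.9 sz 18.3 18.3
disc ctr [520.  180.1  90. ] ang -89.3 sz 53.7 55.9
[[0.0, -0.95, -0.3, 75.58], [1.0, 0.0, -0.0, -0.16], [0.0, -0.3, 0.95, -143.0], [0.0, 0.0, 0.0, 1.0]] [[371.64829954431775, 0.0, 326.093905482073], [0.0, 371.64829954431775, 236.8267490420695], [0.0, 0.0, 1.0]]
pos [149.3 555.2 231.3] yaw 74.94 zaxis [-0. -0. -1.] shares [-1.8302 -1.0496 -0.1149] turn 0.0 mm [-457.5 -262.4  -28.7] F [-0.6 -0.2 -0.1] t 0.9
```

View pics/c1.png

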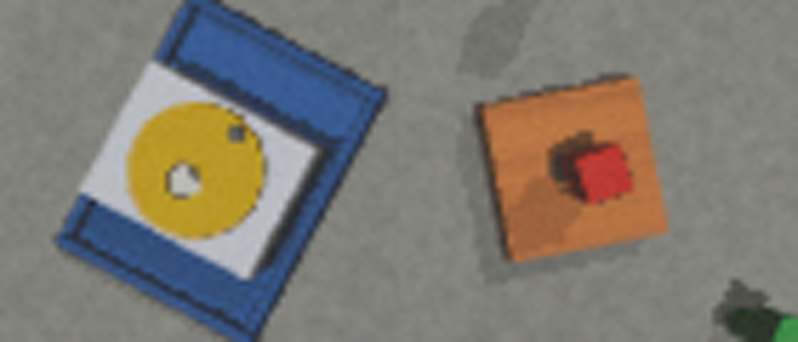

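The crop shows the hole at about (242,272) in the full image and the screw at (251,263), opposite it. The handle is turned about 7° relative to the stand. I'll go over the block for a close look.

Call:
play_rows:
  moves:
    - [[-0.92, -0.52, -0.06, 0], [-0.92, -0.52, -0.06, 0], [-0.92, -0.52, -0.06, 0], [-0.92, -0.52, -0.06, 0], [-0.92, -0.52, -0.06, 0], [-0.92, -0.52, -0.06, 0], [-0.92, -0.52, -0.06, 0], [-0.92, -0.52, -0.06, 0]]
  hand: 1

```text
time_s: 1.7
position: [337.3, 370.4, 246.3]
orientation: [-0.411, -3.114, -0.0]
contact_force: [-0.4, 0.0, -0.2]
finger_gap: 85.2
grip_force: 0.0
```

Call:
play_rows:
  moves:
    - [[-0.91, -0.53, -0.05, -0.756], [-0.91, -0.53, -0.05, -0.756], [-0.91, -0.53, -0.05, -0.756], [-0.91, -0.53, -0.05, -0.756], [-0.91, -0.53, -0.05, -0.756], [-0.91, -0.53, -0.05, -0.756], [-0.91, -0.53, -0.05, -0.756], [-0.91, -0.53, -0.05, -0.756], [-0.91, -0.53, -0.05, -0.756]]

```text
time_s: 2.6
position: [521.9, 184.8, 258.9]
orientation: [0.522, -3.098, -0.001]
contact_force: [0.2, -0.4, -0.3]
finger_gap: 85.6
grip_force: 0.0
```

```bash
python3 - <<'E'
from h import *
w=manip.get_image("wrist"); save(w,"w1.png"); go((518,-182,260),109)
print(w["T"].round(2).tolist())
print(proj(w,(520,180,90),1))
for t in ["block_top","pan_floor"]:
  for r in manip.spot_point(t,w)[:2]: print(t,np.round(r["point"],1),r["confidence"])
E
```

```text
pos [522.1 184.5 258.9] yaw 109.1 zaxis [-0.  0. -1.] shares [ 0.4953 -1.38   -0.0048] turn 0.0023 mm [ 123.8 -345.    -1.2] F [-0.2 -0.   0.1] t 2.65
[[-0.33, 0.9, 0.28, 450.51], [0.94, 0.31, 0.1, 159.65], [0.0, 0.3, -0.95, 401.87], [0.0, 0.0, 0.0, 1.0]]
[321.8 209.5]
block_top [517.9 182.5  94.6] 0.87
pan_floor [522.3 180.9   5. ] 0.72
```

View pics/w1.png

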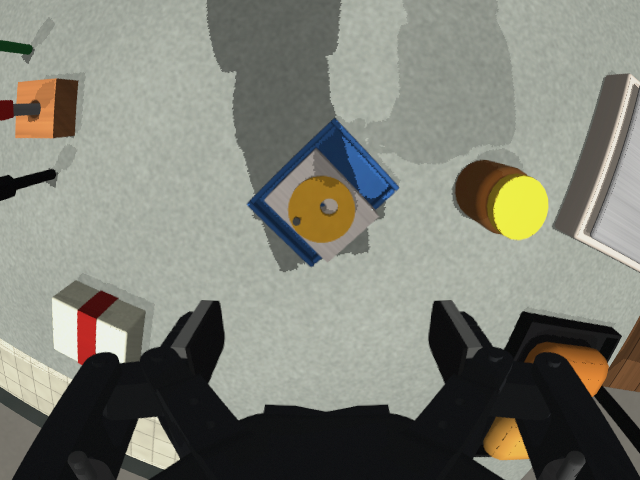

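The wrist view shows the disc at about (322,209), the hole at (330,207) and the screw at (297,221). I'll fit these numerically while moving on to the drift.

```bash
python3 - <<'E'
from h import *
w=manip.get_image("wrist");im=w["image"]
hsv=cv2.cvtColor(im,cv2.COLOR_RGB2HSV);H,S,V=[hsv[...,i].astype(int) for i in range(3)]
yy,xx=np.mgrid[:480,:640]
m=((H>14)&(H<32)&(S>140)&(np.hypot(xx-322,yy-209)<45)).astype(np.uint8)
cs,h=cv2.findContours(m,cv2.RETR_CCOMP,cv2.CHAIN_APPROX_NONE)
for c in cs:
    if cv2.contourArea(c)<8: continue
    P=np.array([onz(w,*q,90,True)[:2] for q in cv2.convexHull(c)[:,0].astype(float)],np.float32)
    print(cv2.contourArea(c),"world circ",np.round(cv2.fitEllipse(P)[0:2],1) if len(P)>4 else 0,np.round(cv2.minEnclosingCircle(P),1) if 0 else cv2.minEnclosingCircle(P))
c1=onz(w,322,209,90,True);c2=onz(w,330,207,90,True);c3=onz(w,297,221,90,True);print(c1,c2,c3)
# drift in view
E
```

```text
3365.0 world circ [[520.3 179.6]
 [ 57.3  58.6]] ((520.3450317382812, 179.62767028808594), 29.39024543762207)
65.5 world circ [[536.8 162.2]
 [  8.2   9. ]] ((536.8668212890625, 161.98695373535156), 4.471955299377441)
248.5 world circ [[515.2 184.4]
 [ 15.5  16.6]] ((515.124267578125, 184.2667694091797), 8.364729881286621)
[520.1 179.1  90. ] [516.1 185.   90. ] [537.3 162.   90. ]
```

Call:
play_rows:
  moves:
    - [[0.248, -0.69, 0, 0], [0.248, -0.69, 0, 0], [0.248, -0.69, 0, 0], [0.248, -0.69, 0, 0], [0.248, -0.69, 0, 0], [0.248, -0.69, 0, 0]]

```text
time_s: 3.4
position: [520.3, -0.4, 258.9]
orientation: [-0.516, 3.099, 0.0]
contact_force: [-0.3, 0.5, -0.2]
finger_gap: 85.2
grip_force: 0.0
```

Call:
play_rows:
  moves:
    - [[0.248, -0.69, 0, 0], [0.248, -0.69, 0, 0], [0.248, -0.69, 0, 0], [0.248, -0.69, 0, 0], [0.248, -0.69, 0, 0], [0.248, -0.69, 0, 0], [0.248, -0.69, 0, 0]]

```text
time_s: 4.1
position: [518.3, -181.8, 258.9]
orientation: [-0.521, 3.098, 0.001]
contact_force: [-0.5, 0.1, 0.1]
finger_gap: 85.4
grip_force: 0.0
```

```bash
python3 - <<'E'
from h import *
w=manip.get_image("wrist"); save(w,"w2.png"); go((518,-182,200),109)
hsv=cv2.cvtColor(w["image"],cv2.COLOR_RGB2HSV);H,S,V=[hsv[...,i].astype(int) for i in range(3)]
m=((S>170)&((H<5)|(H>172))).astype(np.uint8)
for c in cv2.findContours(m,0,1)[0]:
    if cv2.contourArea(c)>150: print(cv2.contourArea(c),cv2.boundingRect(c),cv2.approxPolyDP(c,4,True)[:,0].tolist())
print(proj(w,(518,-182,146),1),proj(w,(518,-182,118),1))
E
```

```text
pos [ 518.2 -181.9  259. ] yaw 109.11 zaxis [ 0.  0. -1.] shares [ 1.100e-03 -1.000e-04  2.359e-01] turn 0.0024 mm [ 0.3 -0.  59. ] F [-0.5 -0.1 -0.3] t 4.15
423.5 (353, 379, 22, 27) [[353, 379], [355, 405], [374, 404], [371, 384]]
999.0 (312, 203, 27, 41) [[315, 203], [313, 243], [337, 243], [335, 203]]
[326.3 231.2] [326.2 221.2]
```

View pics/w2.png

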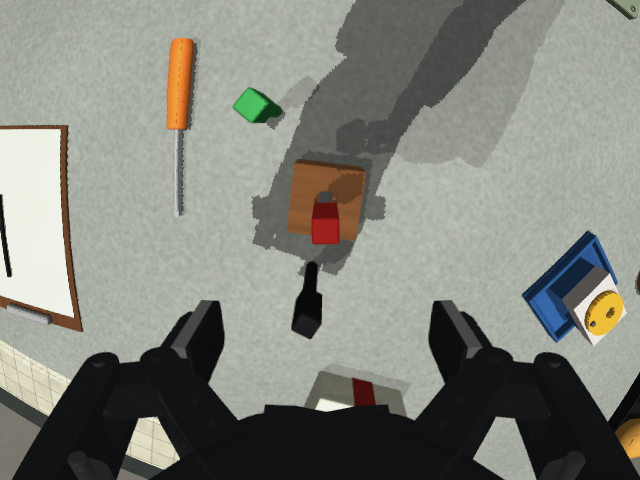

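The wrist view shows the red handle top centred at about (325,231), where it was predicted to be (326,231), with its edges square to the image. I'll descend and grip.

Call:
play_rows:
  moves:
    - [[0, 0, 0.15, 0], [0, 0, 0.3, 0], [0, 0, 0.45, 0], [0, 0, 0.55, 0], [0, 0, 0.6, 0], [0, 0, 0.632, 0], [0, 0, 0.632, 0], [0, 0, 0.632, 0]]

```text
time_s: 4.95
position: [518.3, -183.6, 101.8]
orientation: [-0.518, 3.098, -0.001]
contact_force: [0.1, 0.1, -0.0]
finger_gap: 85.5
grip_force: 0.0
```

Call:
play_rows:
  moves:
    - [[0, 0, 0, 0], [0, 0, 0, 0], [0, 0, 0, 0], [0, 0, 0, 0], [0, 0, 0, 0], [0, 0, 0, 0], [0, 0, 0, 0], [0, 0, 0, 0], [0, 0, 0, 0], [0, 0, 0, 0], [0, 0, 0, 0], [0, 0, 0, 0]]
  hand: 0
  newtons: 80

```text
time_s: 6.15
position: [517.9, -183.6, 101.1]
orientation: [-0.517, 3.098, -0.0]
contact_force: [-0.9, 0.3, 6.7]
finger_gap: 19.3
grip_force: 78.0
```

Call:
play_rows:
  moves:
    - [[0, 0, -0.1, 0], [0, 0, -0.2, 0], [0, 0, -0.3, 0], [0, 0, -0.4, 0], [0, 0, -0.5, 0], [0, 0, -0.54, 0], [0, 0, -0.54, 0], [0, 0, -0.54, 0]]

```text
time_s: 6.95
position: [517.5, -183.7, 234.8]
orientation: [0.517, -3.098, -0.001]
contact_force: [0.6, -0.1, -1.3]
finger_gap: 19.4
grip_force: 78.4
```

```bash
python3 - <<'E'
from h import *
go((515.4,184.5,220),109)
go((515.4,184.5,220),19)
s=manip.read_state();print(s["finger_gap"],s["grip_force"],s["contact_force"],s["ft_torque"],s["qpos"])
for n in ["scene","top","wrist"]:
    d=manip.get_image(n)
    for t in ["drift_grip","drift_tip"]:
        for r in manip.spot_point(t,d)[:3]: print(n,t,np.round(r["point"],1),round(r["confidence"],2))
E
```

```text
pos [ 517.5 -183.7  234.8] yaw 108.96 zaxis [-0.001  0.    -1.   ] shares [-0.4708  1.3954  0.0594] turn -0.0009 mm [-117.7  348.8   14.9] F [ 0.6 -0.1 -1.3] t 6.95
pos [ 517.5 -183.7  234.8] yaw 108.96 zaxis [-0.001  0.    -1.   ] shares [-0.4708  1.3954  0.0594] turn 1.9991 mm [-117.7  348.8   14.9] F [ 0.6 -0.1 -1.3] t 6.95
19.371467605118273 78.40480327606201 [ 0.57080507 -0.10107928 -1.31462515] [ 0.00526116 -0.00702312  0.00623177] [ 0.45095345  0.6748347  -0.31981649  1.56918618  0.24603041  0.93867925
  1.95208312]
scene drift_grip [ 522.1 -183.1  250.8] 0.87
scene drift_grip [ 452.1 -260.6  105. ] 0.84
scene drift_grip [ 603.1 -165.2  108. ] 0.6
scene drift_tip [ 604.3 -166.9    6.1] 0.83
scene drift_tip [ 451.2 -262.6    1.1] 0.81
scene drift_tip [ 516.  -182.8  147.9] 0.53
top drift_grip [ 602.9 -169.2  113.9] 0.68
top drift_tip [ 602.6 -167.7    2.8] 0.61
wrist drift_grip [ 516.3 -186.4  251.8] 0.86
wrist drift_grip [ 448.9 -262.7  107.2] 0.62
wrist drift_tip [ 450.6 -262.5   -5.7] 0.6
wrist drift_tip [ 607.1 -173.4    1.8] 0.6
wrist drift_tip [ 515.1 -183.7  143.5] 0.56
```

Call:
play_rows:
  moves:
    - [[-0.05, 0.15, 0, 0], [-0.115, 0.35, 0, 0], [-0.18, 0.52, 0, 0], [-0.235, 0.7, 0, 0], [-0.235, 0.7, 0, 0], [-0.235, 0.7, 0, 0]]

```text
time_s: 8.0
position: [516.5, 1.5, 235.8]
orientation: [0.52, -3.098, 0.001]
contact_force: [0.0, 0.0, -1.9]
finger_gap: 19.3
grip_force: 78.6
```

Call:
play_rows:
  moves:
    - [[-0.05, 0.15, 0, 0], [-0.115, 0.35, 0, 0], [-0.18, 0.52, 0, 0], [-0.22, 0.65, 0, 0], [-0.236, 0.695, 0, 0], [-0.236, 0.695, 0.06, 0], [-0.236, 0.695, 0.1, 0], [-0.236, 0.695, 0.1, 0]]

```text
time_s: 8.8
position: [515.8, 182.7, 209.6]
orientation: [0.514, -3.097, 0.002]
contact_force: [-0.2, 0.2, -1.4]
finger_gap: 19.0
grip_force: 78.8
```

```bash
python3 - <<'E'
from h import *
go((515.4,184.5,200),109)
w=manip.get_image("wrist"); d=manip.get_image("scene")
for n,p in (("wrist",w),("scene",d)):
    for t in ["drift_tip","drift_grip"]:
        for r in manip.spot_point(t,p)[:3]: print(n,t,np.round(r["point"],1),round(r["confidence"],2))
u=proj(w,(515,184,115),1);v=proj(d,(515,184,130));print(u,v)
a=w["image"][int(u[1])-55:int(u[1])+75,int(u[0])-65:int(u[0])+65]
b=d["image"][int(v[1])-65:int(v[1])+65,int(v[0])-65:int(v[0])+65]
print("origins",int(u[0])-65,int(u[1])-55,int(v[0])-65,int(v[1])-65)
cv2.imwrite("pics/c2.png",cv2.resize(np.hstack([a,b])[:,:,::-1],(800,400),interpolation=cv2.INTER_CUBIC))
E
```

```text
pos [515.8 182.7 209.6] yaw 108.86 zaxis [-0.002 -0.001 -1.   ] shares [-0.0008  0.0074  0.0386] turn -0.0032 mm [-0.2  1.8  9.6] F [-0.2  0.2 -1.4] t 8.8
wrist drift_tip [510.3 182.3 118. ] 0.82
wrist drift_tip [ 604.5 -172.4    2.6] 0.71
wrist drift_tip [ 450.7 -263.9   -2.6] 0.52
wrist drift_grip [511.  180.  227.3] 0.56
scene drift_tip [516.2 184.9 119.4] 0.74
scene drift_tip [ 605.8 -167.7    4.6] 0.73
scene drift_tip [ 453.  -260.     3.7] 0.59
scene drift_grip [ 455.8 -262.6  106.4] 0.8
scene drift_grip [ 603.3 -167.1  105.5] 0.79
scene drift_grip [518.8 182.6 226.9] 0.61
[328.9 239.3] [356.1 190.9]
origins 263 184 291 125
```

View pics/c2.png

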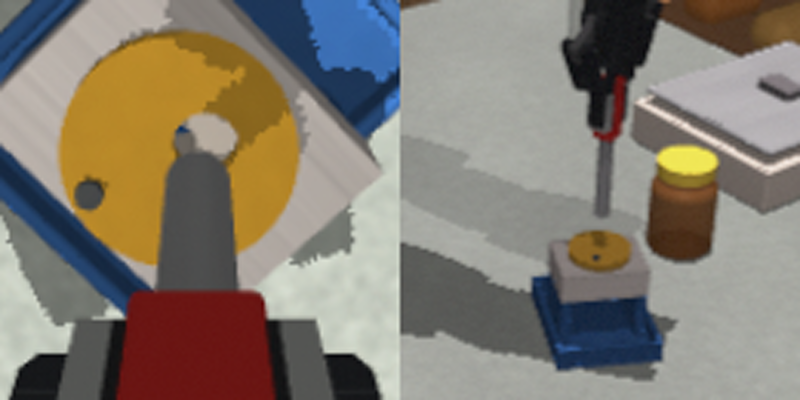

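```bash
python3 - <<'E'
from h import *
w=manip.get_image("wrist")
print("tip",onz(w,327,242.8,118.6,1),"hole",onz(w,330.3,228.5,90,1),"disc",onz(w,263+180/3.077,184+148/3.077,90,1))
print("hole(clear) ->",proj(w,(515.3,184.5,90),1),"tip if at TCP",proj(w,(515.8,182.7,118.6),1))
go((515.8,182.7,209.6))
E
```

```text
tip [517.6 185.  118.6] hole [515.2 186.8  90. ] disc [520.  181.5  90. ]
hole(clear) -> [327.3 227.6] tip if at TCP [324.6 239.2]
pos [516.  184.3 211.2] yaw 108.95 zaxis [ 0.001  0.    -1.   ] shares [ 0.0028 -0.0056  0.0063] turn 0.0 mm [ 0.7 -1.4  1.6] F [-0.1  0.1 -1.4] t 9.15
```

Call:
play_rows:
  moves:
    - [[0.009, 0.004, 0.05, 0], [0.009, 0.004, 0.092, 0], [0.009, 0.004, 0.092, 0], [0.009, 0.004, 0.092, 0], [0.009, 0.004, 0.092, 0], [0.009, 0.004, 0.092, 0]]

```text
time_s: 9.75
position: [513.6, 184.7, 188.2]
orientation: [-0.517, 3.098, 0.0]
contact_force: [0.1, -0.6, -1.8]
finger_gap: 19.2
grip_force: 78.8
```

```bash
python3 - <<'E'
from h import *
go((513.6,184.5,188))
w=manip.get_image("wrist")
u=proj(w,(515,184,95),1);x0,y0=int(u[0])-50,int(u[1])-40
print(x0,y0,"hole",proj(w,(515.3,184.5,90),1),"disc",proj(w,(520.3,179.6,90),1))
save(w,"c3.png",(x0,y0,x0+100,y0+75),8)
E
```

```text
pos [513.6 184.7 188.2] yaw 108.96 zaxis [ 0.001  0.    -1.   ] shares [ 0.0001 -0.0007  0.0007] turn 0.0 mm [ 0.  -0.2  0.2] F [ 0.1 -0.6 -1.8] t 9.75
274 201 hole [325.5 240. ] disc [316.4 244.4]
```

View pics/c3.png

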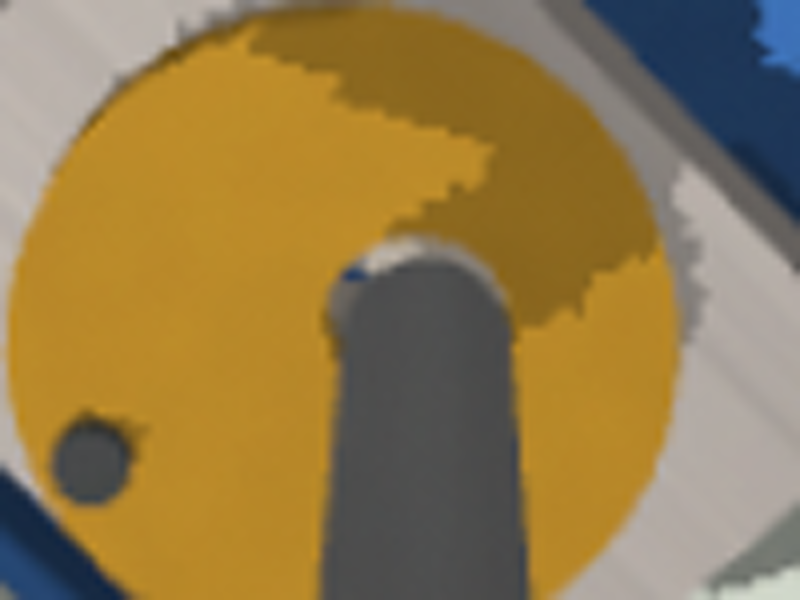

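```bash
python3 - <<'E'
from h import *
w=manip.get_image("wrist")
a=onz(w,327.75,243.1,97,1);b=onz(w,326.6,241.9,90,1);a2=onz(w,327.75,243.1,99,1)
M=R.from_rotvec(manip.read_state()["orientation"]).as_matrix();p=manip.read_state()["position"]
print("tip",a,"hole",b,"needed shift tool mm",(M.T@(b-a)).round(2),"tip rel tcp",(M.T@(a-p)).round(2),(M.T@(a2-p)).round(2))
# automatic hole rim check + tip in top camera
t=manip.get_image("top"); print("top disc ctr pred",proj(t,(520.3,179.6,90)))
E
```

```text
tip [514.6 185.9  97. ] hole [516.3 185.6  90. ] needed shift tool mm [-1.51 -0.84  7.  ] tip rel tcp [-1.44  0.84 91.06] [-0.78  0.75 89.06]
top disc ctr pred [244.2 269.4]
```

The close-up shows the tip at (430,337) and the hole at (421,327) in crop pixels. After parallax that is about 1.5 mm in tool x and 0.8 mm in tool y to correct.

Call:
play_rows:
  moves:
    - [[-0.0056, -0.0032, 0.01, 0], [-0.0056, -0.0032, 0.02, 0], [-0.0056, -0.0032, 0.02, 0], [-0.0056, -0.0032, 0.024, 0], [-0.0056, -0.0032, 0.028, 0], [-0.0056, -0.0032, 0.032, 0], [-0.0056, -0.0032, 0.032, 0]]

```text
time_s: 10.6
position: [514.9, 184.3, 179.7]
orientation: [0.517, -3.098, 0.0]
contact_force: [0.4, 0.6, -0.6]
finger_gap: 19.4
grip_force: 78.8
```

Call:
play_rows:
  moves:
    - [[0, 0, 0.004, 0], [0, 0, 0.008, 0], [0, 0, 0.012, 0], [0, 0, 0.012, 0]]

```text
time_s: 11.0
position: [514.9, 184.3, 176.7]
orientation: [0.517, -3.098, 0.0]
contact_force: [-0.3, 1.0, -1.0]
finger_gap: 18.8
grip_force: 78.8
```

The tip is in the hole. I'll continue slowly to the bushing.

Call:
play_rows:
  moves:
    - [[0, 0, 0.004, 0], [0, 0, 0.008, 0], [0, 0, 0.012, 0], [0, 0, 0.016, 0], [0, 0, 0.02, 0], [0, 0, 0.024, 0], [0, 0, 0.028, 0], [0, 0, 0.032, 0], [0, 0, 0.032, 0]]

```text
time_s: 11.9
position: [515.0, 184.4, 168.9]
orientation: [-0.517, 3.098, 0.0]
contact_force: [-0.1, 0.7, 1.7]
finger_gap: 19.2
grip_force: 79.8
```

Call:
play_rows:
  moves:
    - [[0, 0, 0.003, 0], [0, 0, 0.006, 0], [0, 0, 0.009, 0], [0, 0, 0.012, 0], [0, 0, 0.012, 0]]

```text
time_s: 12.4
position: [515.2, 184.4, 166.1]
orientation: [-0.517, 3.098, 0.0]
contact_force: [-0.1, 0.8, 5.0]
finger_gap: 18.7
grip_force: 80.0
```

Call:
play_rows:
  moves:
    - [[0, 0, 0.003, 0], [0, 0, 0.006, 0], [0, 0, 0.009, 0], [0, 0, 0.012, 0], [0, 0, 0.015, 0], [0, 0, 0.018, 0], [0, 0, 0.021, 0], [0, 0, 0.024, 0], [0, 0, 0.024, 0]]

```text
time_s: 13.3
position: [515.3, 184.5, 160.1]
orientation: [-0.517, 3.098, 0.0]
contact_force: [0.6, -0.1, 5.0]
finger_gap: 18.8
grip_force: 80.1
```

Call:
play_rows:
  moves:
    - [[0, 0, 0.003, 0], [0, 0, 0.006, 0], [0, 0, 0.009, 0], [0, 0, 0.012, 0], [0, 0, 0.015, 0], [0, 0, 0.018, 0], [0, 0, 0.021, 0], [0, 0, 0.024, 0], [0, 0, 0.027, 0], [0, 0, 0.03, 0], [0, 0, 0.033, 0], [0, 0, 0.036, 0], [0, 0, 0.039, 0], [0, 0, 0.042, 0], [0, 0, 0.045, 0], [0, 0, 0.048, 0], [0, 0, 0.048, 0]]

```text
time_s: 15.0
position: [515.1, 184.5, 148.0]
orientation: [-0.517, 3.098, 0.0]
contact_force: [-1.5, 0.7, 4.0]
finger_gap: 19.0
grip_force: 79.9
```

Call:
play_rows:
  moves:
    - [[0, 0, 0.003, 0], [0, 0, 0.006, 0], [0, 0, 0.009, 0], [0, 0, 0.012, 0], [0, 0, 0.015, 0], [0, 0, 0.018, 0], [0, 0, 0.021, 0], [0, 0, 0.024, 0], [0, 0, 0.024, 0], [0, 0, 0.024, 0]]

```text
time_s: 16.0
position: [514.9, 184.3, 141.8]
orientation: [0.517, -3.099, 0.0]
contact_force: [-0.1, 0.2, -1.9]
finger_gap: 19.0
grip_force: 78.9
```

```bash
python3 - <<'E'
from h import *
go((515,184.4,235))
for n in ["scene"]:
    d=manip.get_image(n)
    for r in manip.spot_point("bushing_middle",d)[:2]: print(n,np.round(r["point"],1),round(r["confidence"],2))
    u=proj(d,(520,180,50)).astype(int); print(u)
    save(d,"c4.png",(u[0]-50,u[1]-50,u[0]+50,u[1]+40),6)
E
```

```text
pos [514.9 184.3 141.8] yaw 108.96 zaxis [-0. -0. -1.] shares [-3.00e-04  2.00e-04 -3.73e-01] turn 0.0 mm [ -0.1   0.1 -93.2] F [-0.1  0.2 -1.9] t 16.0
scene [524.4 172.5  18.6] 0.65
[354 216]
```

View pics/c4.png

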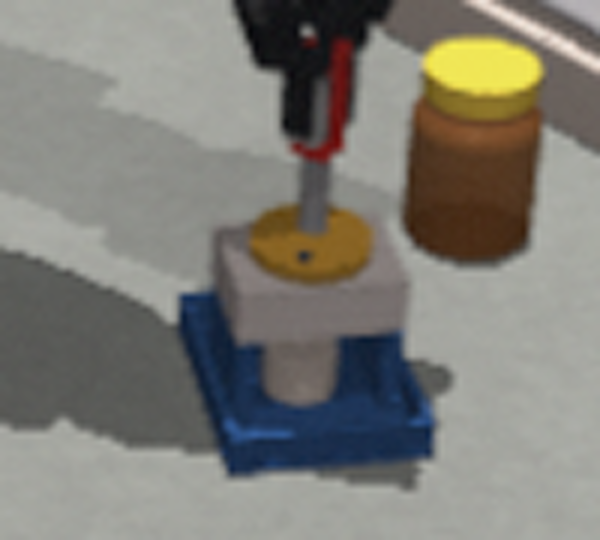

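The view shows the white bushing standing on the pan floor under the block at about (300,370) in the crop. The force is back to baseline, so I'll withdraw and return the drift.

Call:
play_rows:
  moves:
    - [[0, 0, -0.03, 0], [0, 0, -0.07, 0], [0, 0, -0.12, 0], [0, 0, -0.18, 0], [0, 0, -0.24, 0], [0, 0, -0.3, 0], [0, 0, -0.373, 0], [0, 0, -0.373, 0], [0, 0, -0.373, 0]]

```text
time_s: 17.0
position: [514.9, 184.3, 235.3]
orientation: [-0.517, 3.098, -0.0]
contact_force: [-0.4, -0.6, -2.4]
finger_gap: 19.1
grip_force: 79.0
```

```bash
python3 - <<'E'
from h import *
go((517.7,-183.6,235),108.96)
E
```

```text
pos [514.9 184.3 235.3] yaw 108.96 zaxis [ 0.001  0.    -1.   ] shares [ 4.6760e-01 -1.3952e+00  1.1000e-03] turn -0.0 mm [ 1.169e+02 -3.488e+02  3.000e-01] F [-0.4 -0.6 -2.4] t 17.0
```

Call:
play_rows:
  moves:
    - [[0.05, -0.15, 0, 0], [0.115, -0.35, 0, 0], [0.18, -0.52, 0, 0], [0.234, -0.7, 0, 0], [0.234, -0.7, 0, 0], [0.234, -0.7, 0, 0]]

```text
time_s: 17.6
position: [516.3, -0.9, 234.5]
orientation: [0.514, -3.098, -0.0]
contact_force: [-0.3, 0.7, -1.2]
finger_gap: 18.9
grip_force: 79.2
```

Call:
play_rows:
  moves:
    - [[0.05, -0.15, 0, 0], [0.115, -0.35, 0, 0], [0.18, -0.52, 0, 0], [0.22, -0.65, 0, 0], [0.2336, -0.6952, 0, 0], [0.2336, -0.6952, 0, 0], [0.2336, -0.6952, 0, 0], [0.2336, -0.6952, 0, 0]]

```text
time_s: 18.4
position: [518.1, -181.6, 235.1]
orientation: [-0.522, 3.098, 0.001]
contact_force: [-0.8, -0.5, -1.1]
finger_gap: 18.6
grip_force: 79.2
```

```bash
python3 - <<'E'
from h import *
go((517.8,-183.6,150),108.96)
d=manip.get_image("scene");w=manip.get_image("wrist")
for n,p in (("wrist",w),("scene",d)):
    for t in ["drift_tip","stand_mouth","bushing_middle"]:
        for r in manip.spot_point(t,p)[:3]: print(n,t,np.round(r["point"],1),round(r["confidence"],2))
u=proj(w,(518,-183,120),1).astype(int);x0,y0=u[0]-60,u[1]-55;print(x0,y0)
save(w,"c5.png",(x0,y0,x0+120,y0+90),6)
E
```

```text
pos [ 518.1 -181.6  235.1] yaw 109.11 zaxis [-0.     0.001 -1.   ] shares [ 0.0039 -0.0075  0.3403] turn 0.0034 mm [ 1.  -1.9 85.1] F [-0.8 -0.5 -1.1] t 18.4
wrist drift_tip [ 450.5 -262.4   -2.1] 0.91
wrist drift_tip [ 514.5 -183.9  143.9] 0.76
wrist drift_tip [ 604.1 -171.1    3.6] 0.49
wrist stand_mouth [ 518.  -180.8   46.9] 0.66
wrist stand_mouth [ 516.1 -182.4  144.5] 0.51
scene drift_tip [ 606.4 -168.4    6.1] 0.89
scene drift_tip [ 517.8 -179.7  146.4] 0.77
scene drift_tip [ 454.6 -261.4    3.1] 0.57
scene stand_mouth [ 518.8 -183.8   40.6] 0.69
scene bushing_middle [523.  177.8  16.4] 0.51
265 175
```

View pics/c5.png

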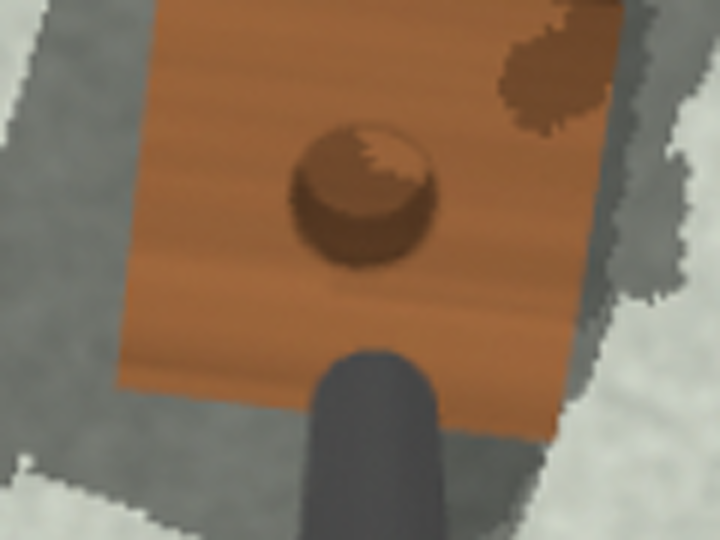

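```bash
python3 - <<'E'
from h import *
go((517.8,-183.6,150),108.96)
w=manip.get_image("wrist")
a=onz(w,327.5,243.2,144,1);b=onz(w,325.7,207.7,45,1);M=w["T"]
print(a,b)
E
```

```text
pos [ 517.8 -183.4  235.1] yaw 108.97 zaxis [-0. -0. -1.] shares [ 0.     -0.0007  0.3404] turn 0.0003 mm [ 0.  -0.2 85.1] F [ 0.1 -0.8 -1.8] t 18.8
[ 519.  -182.3  144. ] [ 517.8 -184.1   45. ]
```

The view shows the stand hole at (364,196) and the tip at (375,409) in the crop. The offset is about 1 mm, within the 4 mm clearance, so I'll lower it.

Call:
play_rows:
  moves:
    - [[0, 0, 0.1, 0], [0, 0, 0.2, 0], [0, 0, 0.3, 0], [0, 0, 0.34, 0], [0, 0, 0.36, 0], [0, 0, 0.38, 0], [0, 0, 0.4, 0], [0, 0, 0.42, 0], [0, 0, 0.44, 0], [0, 0, 0.46, 0], [0, 0, 0.48, 0], [0, 0, 0.5, 0], [0, 0, 0.5, 0]]

```text
time_s: 20.15
position: [517.5, -183.5, 109.4]
orientation: [0.517, -3.098, -0.0]
contact_force: [0.5, -0.5, -1.4]
finger_gap: 19.0
grip_force: 79.2
```

Call:
play_rows:
  moves:
    - [[0, 0, 0.006, 0], [0, 0, 0.012, 0], [0, 0, 0.018, 0], [0, 0, 0.024, 0], [0, 0, 0.03, 0], [0, 0, 0.033, 0], [0, 0, 0.033, 0]]

```text
time_s: 20.85
position: [517.7, -183.5, 101.7]
orientation: [0.517, -3.098, 0.0]
contact_force: [-0.1, -0.2, -1.2]
finger_gap: 18.9
grip_force: 79.2
```

Call:
play_rows:
  moves:
    - [[0, 0, 0.002, 0], [0, 0, 0.004, 0], [0, 0, 0.006, 0], [0, 0, 0.006, 0]]

```text
time_s: 21.25
position: [518.0, -183.6, 101.0]
orientation: [-0.517, 3.098, -0.001]
contact_force: [-1.9, 1.1, 12.9]
finger_gap: 19.0
grip_force: 81.5
```

It is seated on the hole's floor. I'll release and retreat.

Call:
play_rows:
  moves:
    - [[0, 0, -0.002, 0], [0, 0, -0.002, 0]]

```text
time_s: 21.45
position: [517.9, -183.6, 101.1]
orientation: [-0.517, 3.098, -0.0]
contact_force: [-0.5, 0.7, 5.7]
finger_gap: 19.2
grip_force: 79.9
```

Call:
play_rows:
  moves:
    - [[0, 0, 0, 0], [0, 0, 0, 0], [0, 0, 0, 0], [0, 0, 0, 0], [0, 0, 0, 0], [0, 0, 0, 0], [0, 0, 0, 0], [0, 0, 0, 0], [0, 0, 0, 0], [0, 0, 0, 0]]
  hand: 1

```text
time_s: 22.45
position: [517.7, -183.6, 100.8]
orientation: [0.517, -3.099, 0.0]
contact_force: [-0.4, -0.7, 0.1]
finger_gap: 85.4
grip_force: 0.0
```

Call:
play_rows:
  moves:
    - [[0, 0, -0.05, 0], [0, 0, -0.15, 0], [0, 0, -0.3, 0], [0, 0, -0.45, 0], [0, 0, -0.6, 0], [0, 0, -0.7, 0], [0, 0, -0.7, 0], [0, 0, -0.7, 0], [0, 0, -0.7, 0]]

```text
time_s: 23.35
position: [517.4, -183.4, 275.3]
orientation: [0.518, -3.098, -0.001]
contact_force: [-0.3, 0.5, 0.3]
finger_gap: 85.2
grip_force: 0.0
```

```bash
python3 - <<'E'
from h import *
d=manip.get_image("scene");save(d,"s2.png")
for t in ["drift_grip","bushing_middle"]:
    for r in manip.spot_point(t,d)[:3]: print(t,np.round(r["point"],1),round(r["confidence"],2))
E
```

```text
drift_grip [ 517.7 -184.8  118.9] 0.8
drift_grip [ 601.4 -166.9  107.3] 0.74
drift_grip [ 451.4 -263.3  103.9] 0.66
bushing_middle [525.9 174.6  16.5] 0.47
bushing_middle [521.6 181.8   3.8] 0.37
```

View pics/s2.png

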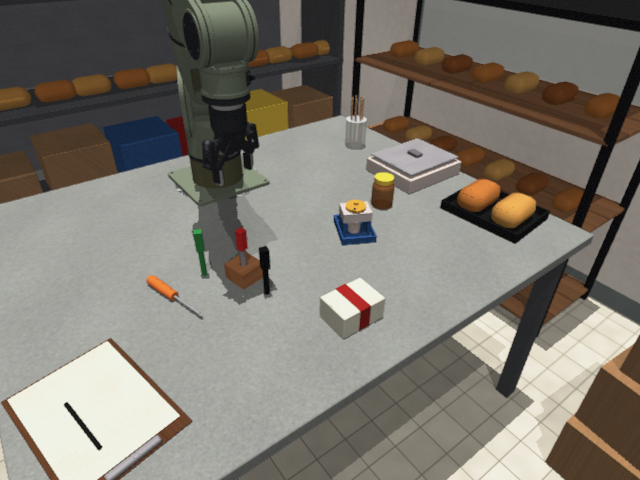

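The final view shows the drift upright in its stand at (241,250), the bushing in the pan at (354,228), and the other things where they were.

```bash
python3 -c "
from station import manip
print(manip.finish_job())"
```

```text
the job is handed in; nothing more can be done
None
```

The job is handed in: the bushing is out and in the blue pan, the drift is back upright in its stand and released, and the other things look unmoved in the final picture; the highest force I read was about 13 N.

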